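# Unmute the door chime and test it

## Robot

A 7-joint arm with a two-finger parallel gripper is mounted at the origin on the work surface. World frame = base frame: x ahead of the robot, y to its left, z up, the work surface at z = 0. Lengths are in m, angles in rad, forces in N, time in s.
With the tool pointing down it reaches from about 0.35 to 0.9 m from the base axis. Payload 8.1 kg.
Tool frame: the origin (TCP) lies at the very end of the fingers, on their centre line; the grasp point (between the pads) lies 19 mm behind it; z points along the fingers, y is the direction in which the jaws open and shut (so a half turn about z gives the same grasp; the last joint's range is limited). The gripper opens to 92 mm and grips with 3 to 60 N. Pads are 19 mm wide; open, the fingers measure 130 mm over their backs; the gripper's body (75 mm by 190 mm) begins 47 mm behind the grasp point.
Start: joints at [-1.329, 0.434, 0.025, 1.573, -0.012, 1.134, -0.075], TCP at [0.211, 0.588, 0.201] pointing down, gripper open.
Joint ranges: [-2.62, 2.62], [-0.44, 2.09], [-1.27, 1.32], [0.08, 2.57], [-1.32, 4.46], [0.12, 2], [-2.74, 2.74]. Speed limits (rad/s): [2.22, 2.22, 3.01, 3.01, 3.14, 3.14, 3.14].

## Interface

Orientations are given as a rotation vector (axis times angle).
In Python, from cell import observe, get_image, sign_off gives the robot as it stands.
- The arm moves only by the tool arm_command, never from a script. Its argument "deltas" is a list of rows, each an object with "xyz": the shift along the tool's x, y, z in cm, a list of three; "turn": the turn about the tool's z in degrees; "jaw": the closure in counts, from 0 (fully open) to 255 (shut). A call has 1 to 5 rows; each row is the pose to reach, as a shift and turn from the pose measured when the call began, along the tool's axes at that moment; what a row does not reach only later rows make up. A row lasts 1/12 s, in which the tool goes at most 41.7 mm and 7.16 degrees, less where a joint would pass 70% of its speed; a pose out of reach is approached as far as the arm can. A call with a gripper value outside its range is refused whole. The fingers move at their own pace and stop on an object; "force" is the grip in N (left out, the last holds). Time passes only in rows, so rows that repeat a pose let the fingers close. It gives the time, the measured TCP pose, the force and the opening at its end, in the units of the state.
- observe(): the state, without advancing time (a new reading comes with each control period).
- get_image(name): name is "scene" or "top" or "wrist"; returns a dict with "frame" (480x640x3 uint8, red, green, blue), "depth" (480x640 float32, m along the optical axis (not along the pixel's ray), 0 where there is no reading), "camera_matrix" (3x3 intrinsics, pixels), "distortion" ([k1, k2, p1, p2, k3] as OpenCV has them; the pictures are not rectified), "cam_to_world" (4x4, takes a point from camera to world coordinates). Camera axes: x right, y up, looking along -z (the intrinsics and any distortion apply to the point x, -y, -z); pixel columns grow to the right and rows downward; lengths in m; the calibration is good to about 2 mm. A picture is of the moment at which its call begins.
- sign_off(): hands the job in, once; it reports no verdict.
The state is a dict: "clock": time; "joints": joint angles; "dq": joint speeds; "joint_efforts": joint torques, N m; "position": TCP position; "ee_rot": TCP orientation; "force": force on the tool from outside, world axes, zero at the start; "ft_torque": the same for the moment, N m; "width": opening from 0.0 (shut) to 1.0 (fully open).
Only numpy, scipy, OpenCV 4.12 (cv2) and the standard library are available. Lean on these libraries where they do the work, as an engineer would, in place of code of your own. Each camera call takes 0.05 s, during which the arm holds its last target.

## Task

The door chime on the hall table has been muted with its black dial. Turn the dial anticlockwise all the way back to its zero stop, where its white pointer meets the green mark; after that, press the large green button fully in, hold it in for half a second and let it come up again. Do not press the red alarm button, and leave the bowl, the vase and the teapot where they stand.

Things in the scene. Friction and masses are not known exactly. Their poses are not given: they have to be found in the camera images.
- chime_unit: White wedge-shaped door-chime unit, fixed, 170 deep (its x) x 180 wide (its y), origin at the centre of its underside. Face slopes 28 degrees from horizontal: 30 high at the front (-x) edge, 120 at the back. The dial is 20 mm down the slope from the face's middle; a green mark up the slope from it shows zero, grey marks run clockwise from there, three dark speaker slots are above.
- mute_dial (a joint): Angle of the black mute dial in rad: 0 at the zero stop (white pointer up the slope, at the green mark), growing clockwise as seen looking at the face, far stop at 3.6. It starts between 0.9 and 2.6, and stays where it is left (friction 0.05 N m).
- mute_dial_grip (a point): Grip point on the dial's axis, 35 mm above the face. On the face lies a round plate of radius 44, 6 thick; on it the dial: a disc of radius 34, 8 thick, with a grip bar 64 long, 14 wide, its top 38 above the plate (9 above this point; the disc is 21 below it). Turns with the dial: z out of the face along the axis, x along the bar to the white pointer end, y across the bar.
- chime_stand: White wedge-shaped stand with a dark grey face for the green push, fixed to the table, 120 deep (its x) x 130 wide (its y), origin at the centre of its underside. Its face slopes 32 degrees from horizontal, 28 high at the front (-x) and 103 at the back. The push is in the middle of the face. It may stand left or right of, or between, the other units.
- chime_push (a joint): Travel of the green push in m: 0 up, 0.010 fully in. A spring returns it; fully in takes 6 N along its axis.
- chime_push_top (a point): Centre of the top of the green cap (60 mm diameter, in a black housing of 76 mm diameter and 12 mm height; the cap's top stands 26 mm above the face when up). z points out of the face along the push's axis, x up the slope.
- alarm_stand: Stand of the red alarm push, fixed; same shape and sizes as the green one's stand. Origin at the centre of its underside.
- alarm_push (a joint): Travel of the red alarm push in m: 0 up, 0.010 fully in. Not to be pressed.
- key_bowl: Blue ceramic bowl, 120 mm across, 45 high, loose, beyond the units from the robot; origin at the centre of its underside.
- vase: White ceramic vase, loose, 90 mm across at its widest, 150 high; origin at the centre of its underside, z up its axis.
- teapot: Black teapot, loose, body 120 mm across, 135 high with its arched wire handle; spout towards its +y; origin at the centre of its underside, z up its axis.
There are look-alikes about, which are no part of the job. Leave any orange look-alike of the chime_stand alone.

How it is judged:
On the way, in this order (a step that is already met when the one before it is completed fails the run):
1. the dial is back at its zero stop (within 0.09 rad) (value of joint mute_dial below 0.09 rad), for 0.2 s.
2. the green push is fully in (over 8.5 of its 10 mm) for 0.4 s, the dial still at zero (value of joint chime_push above 0.0085 m and value of joint mute_dial below 0.09 rad), for 0.4 s.
At the end, for the whole second after the job is handed in: The dial rests within 0.09 rad of its zero stop, the green and the red push are both fully up (within 1.5 mm), and the vase and the teapot stand upright (within 0.2 rad); they and the bowl are at rest within 30 mm of where they began (value of joint mute_dial below 0.09 rad and value of joint each of chime_push, alarm_push below 0.0015 m and distance of each of vase, teapot, key_bowl from where it was at the start of the episode below 0.03 m and angle between each of vase, teapot's own z axis and vertical below 0.2 rad and linear speed of each of key_bowl, vase, teapot below 0.02 m/s); the robot touches nothing.
It fails at once if the green push is pressed (over 4 mm) while the dial is still off zero (over 0.15 rad) (value of joint chime_push above 0.004 m and value of joint mute_dial above 0.15 rad).
It fails at once if the red alarm push is pressed (over 3 mm) (value of joint alarm_push above 0.003 m).
It fails at once if the bowl, the vase or the teapot is moved more than 30 mm, or the vase or the teapot tipped more than 0.3 rad (distance of any of key_bowl, vase, teapot from where it was at the start of the episode above 0.03 m or angle between any of vase, teapot's own z axis and vertical above 0.3 rad).
It also fails if it takes over 64 s, if anything falls off the work surface, if the arm or the gripper's body presses on something with over 40 N, if the wrist force passes 120 N, or if a joint passes its speed limit or range.

## Working session

There is one attempt and no reset: what is moved stays moved. The work goes in short steps, Python scripts to look and compute and a tool call to move; the robot and the scene stay as the last step left them, time stands still between calls to the robot, and variables do not carry over. Pictures are saved under pics/ and viewed, and the job is handed in when it is done.

Besides the shell and the picture viewer there is one more tool, called after "Call:" in YAML: its name, and indented under it one key for each argument. arm_command: Moves the arm, as the interface text tells. Its arguments: {"type":"object","properties":{"deltas":{"type":"array","items":{"type":"object","properties":{"xyz":{"type":"array","items":{"type":"number"}},"turn":{"type":"number"},"jaw":{"type":"number"}}}},"force":{"type":"number"}},"required":["deltas"]}

```bash
ls; mkdir -p pics; python3 - <<'E'
from cell import observe,get_image
import cv2,numpy as np
s=observe();print(s)
for n in ["scene","top","wrist"]:
    r=get_image(n);cv2.imwrite(f"pics/a_{n}.png",r["frame"][:,:,::-1]);np.savez(f"a_{n}.npz",**r)
    print(n,r["camera_matrix"].tolist(),r["distortion"],np.round(r["cam_to_world"],4).tolist())
E
```

```text
pics
{'clock': 0.0, 'joints': array([-1.32858255,  0.43524934,  0.02496488,  1.57409786, -0.0115888 ,
        1.13398538, -0.07509048]), 'dq': array([-0.00056061,  0.00078272, -0.00164098, -0.0011001 ,  0.00106809,
       -0.00043325,  0.00066857]), 'joint_efforts': array([-3.40100005e-04, -6.67844868e+01,  9.84586626e-01, -3.14472020e+01,
       -6.06531976e-02,  4.27856587e-02,  1.66607160e-04]), 'position': array([0.2111341 , 0.58767339, 0.20052824]), 'ee_rot': array([-5.39006310e-01, -3.09488273e+00,  2.49813544e-03]), 'force': array([-0.22070526,  0.08800591,  0.05880568]), 'ft_torque': array([ 0.00320651,  0.06793694, -0.00613695]), 'width': 1.0014373474869793}
scene [[498.2452798132968, 0.0, 326.8397084120399], [0.0, 498.2452798132968, 238.29449924401672], [0.0, 0.0, 1.0]] [-0.0329876  0.         0.         0.         0.       ] [[-0.8448, -0.4554, 0.281, 0.8818], [0.5351, -0.7213, 0.4398, 0.5016], [0.0024, 0.5219, 0.853, 1.0404], [0.0, 0.0, 0.0, 1.0]]
top [[464.64841915215106, 0.0, 326.46449985605807], [0.0, 464.64841915215106, 237.8622605677399], [0.0, 0.0, 1.0]] [-0.07526809  0.          0.          0.          0.        ] [[-0.0068, 0.9808, -0.195, 0.3124], [-1.0, -0.0063, 0.0034, 0.0023], [0.0021, 0.195, 0.9808, 1.3466], [0.0, 0.0, 0.0, 1.0]]
wrist [[355.84313503345794, 0.0, 320.3112819898479], [0.0, 355.84313503345794, 243.30183903373427], [0.0, 0.0, 1.0]] [-0.05734172  0.          0.          0.          0.        ] [[0.3383, -0.9123, -0.2309, 0.1487], [0.9411, 0.3277, 0.0838, 0.6103], [-0.0008, -0.2456, 0.9694, 0.3836], [0.0, 0.0, 0.0, 1.0]]
```

View pics/a_scene.png

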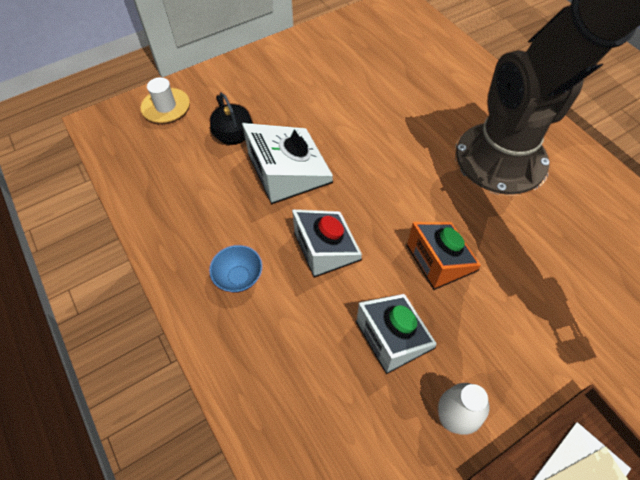

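View pics/a_top.png

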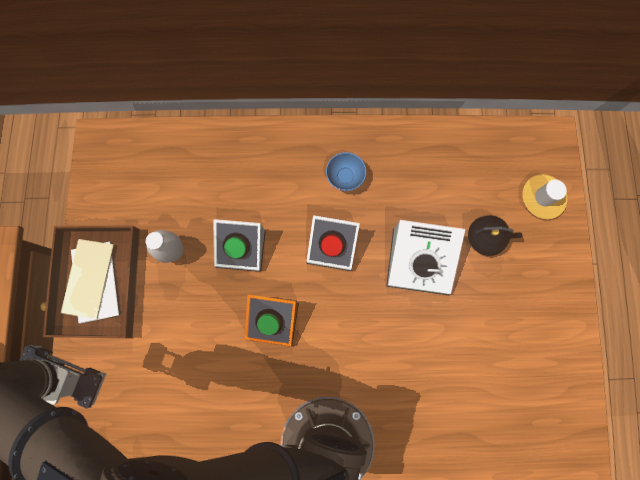

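View pics/a_wrist.png

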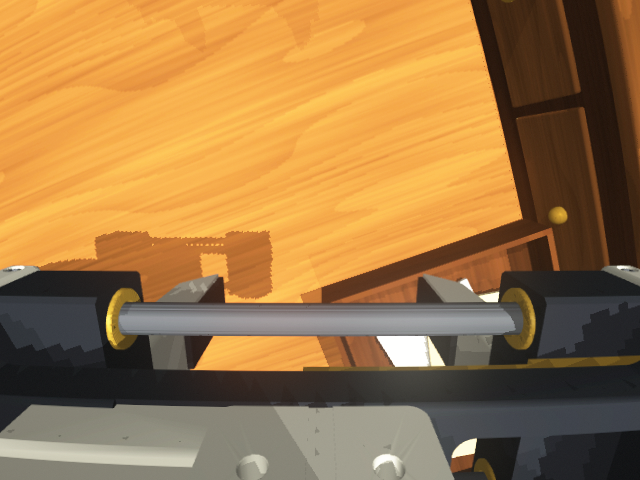

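Candidates:
- Green push in a white stand: top (235,246), scene (402,320). This is the one I choose.
- Orange look-alike: top (268,323), scene (452,240).
- Red alarm: top (332,244), scene (330,228).
- Dial: top (425,265), scene (296,147).

I'll check close crops and measure.

```bash
cat > h.py <<'E'
import numpy as np,cv2
from scipy.spatial.transform import Rotation as Ro
def ray(r,uv):
    p=cv2.undistortPoints(np.array(uv,float).reshape(-1,1,2),r["camera_matrix"],r["distortion"]).reshape(-1,2)
    d=np.c_[p[:,0],-p[:,1],-np.ones(len(p))]
    T=r["cam_to_world"]; return T[:3,3],d@T[:3,:3].T
def pts(r,uv):  # depth points
    uv=np.array(uv).reshape(-1,2).astype(int); z=r["depth"][uv[:,1],uv[:,0]]
    o,d=ray(r,uv); return (o+d*z[:,None])[z>0]
def tri(rs,uvs):
    A=np.zeros((3,3));b=np.zeros(3);L=[]
    for r,uv in zip(rs,uvs):
        o,d=ray(r,[uv]);d=d[0]/np.linalg.norm(d[0]);P=np.eye(3)-np.outer(d,d);A+=P;b+=P@o;L.append((o,d))
    x=np.linalg.solve(A,b);return x,[np.linalg.norm(np.cross(x-o,d)) for o,d in L]
def plane(P,it=300,t=.003):
    rng=np.random.default_rng(0);best=None
    for _ in range(it):
        a=P[rng.choice(len(P),3,False)];n=np.cross(a[1]-a[0],a[2]-a[0])
        if np.linalg.norm(n)<1e-9: continue
        n/=np.linalg.norm(n);m=abs((P-a[0])@n)<t
        if best is None or m.sum()>best.sum():best=m
    Q=P[best];c=Q.mean(0);n=np.linalg.svd(Q-c)[2][2];n*=np.sign(n[2]);return c,n,best.sum()
def load(n):
    return dict(np.load(n+".npz"))
def mask(r,lo,hi,box):
    h=cv2.cvtColor(r["frame"],cv2.COLOR_RGB2HSV);m=cv2.inRange(h,lo,hi);z=np.zeros_like(m);x0,y0,x1,y1=box;z[y0:y1,x0:x1]=m[y0:y1,x0:x1];return z
E
python3 - <<'E'
from h import *
t,s=load("a_top"),load("a_scene")
crops=[]
for r,b in[(t,(380,210,480,310)),(s,(240,105,340,205)),(t,(190,200,290,300)),(s,(350,270,450,370))]:
    crops.append(cv2.resize(r["frame"][b[1]:b[3],b[0]:b[2],::-1],(300,300),interpolation=cv2.INTER_CUBIC))
cv2.imwrite("pics/b.png",np.vstack([np.hstack(crops[:2]),np.hstack(crops[2:])]))
def cen(m): 
    M=cv2.moments(m,True);return M["m10"]/M["m00"],M["m01"]/M["m00"]
for nm,lo,hi,bt,bs in[("green",(45,120,60),(75,255,255),(205,215,265,275),(380,295,425,345)),("red",(0,180,80),(6,255,255),(310,225,355,265),(305,205,355,250)),("orange-green",(45,120,60),(75,255,255),(245,300,295,345),(435,220,475,260))]:
    mt,ms=mask(t,lo,hi,bt),mask(s,lo,hi,bs)
    p,e=tri([t,s],[cen(mt),cen(ms)]);print(nm,cen(mt),cen(ms),p.round(4),np.round(e,4))
    for r,m in((t,mt),(s,ms)):
        uv=np.argwhere(cv2.erode(m,np.ones((3,3)))>0)[:,::-1];P=pts(r,uv);c,n,k=plane(P);print("  plane",c.round(4),n.round(3),k,len(P))
# chime white face
for r,b in((t,(385,215,468,298)),(s,(240,118,335,200))):
    m=mask(r,(0,0,170),(180,60,255),b);P=pts(r,np.argwhere(m>0)[:,::-1]);P=P[P[:,2]>.02];c,n,k=plane(P)
    print("face",c.round(4),n.round(3),k,len(P),"slope",np.degrees(np.arccos(n[2])),"yaw",np.degrees(np.arctan2(-n[1],-n[0])))
E
```

```text
green (234.57602339181287, 247.35672514619884) (402.9964349376114, 318.9732620320856) [0.538  0.254  0.0806] [0.0012 0.0012]
  plane [0.5377 0.251  0.0899] [-0.535  0.08   0.841] 202 259
  plane [0.538  0.257  0.0905] [-0.523  0.054  0.851] 384 452
red (331.40389972144845, 245.16713091922006) (330.5753086419753, 227.14074074074074) [ 0.5428 -0.015   0.0801] [0.0009 0.0009]
  plane [ 0.5412 -0.0153  0.0896] [-0.548  0.074  0.833] 228 275
  plane [ 0.5442 -0.0093  0.0908] [-0.505  0.114  0.856] 270 310
orange-green (267.8791208791209, 323.8956043956044) (451.78880407124683, 238.83715012722647) [0.3284 0.158  0.081 ] [0.0013 0.0013]
  plane [0.3291 0.1561 0.0903] [-0.488  0.061  0.871] 231 281
  plane [0.3307 0.1621 0.0921] [-0.492  0.087  0.866] 238 301
face [ 0.5102 -0.2754  0.0773] [-0.463  0.072  0.884] 2500 3511 slope 27.927894589841593 yaw -8.9004225911277
face [ 0.5152 -0.2634  0.0796] [-0.465  0.075  0.882] 2066 2376 slope 28.124108737812552 yaw -9.15402715383271
```

View pics/b.png

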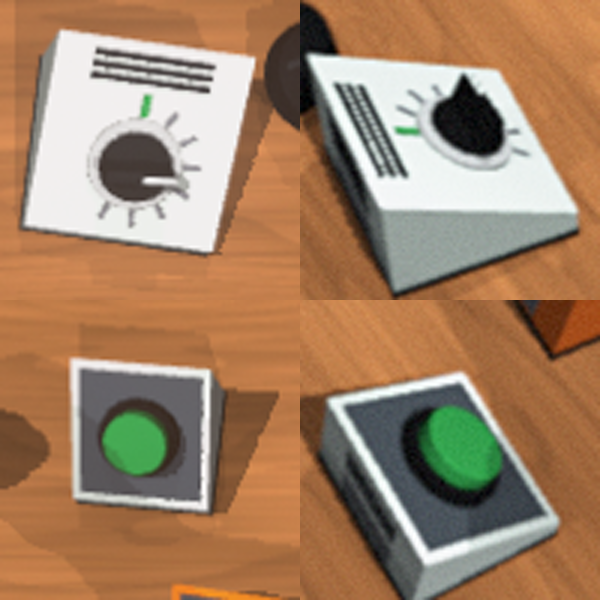

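The crops confirm the white-stand green push. The dial pointer is at the right, slightly below horizontal. Next I'll measure the dial geometry.

```bash
python3 - <<'E'
from h import *
t,s=load("a_top"),load("a_scene")
for nm,r,b in(("top",t,(385,215,468,298)),("scene",s,(240,118,335,200))):
    m=mask(r,(0,0,170),(180,60,255),b);P=pts(r,np.argwhere(m>0)[:,::-1]);P=P[P[:,2]>.02];c,n,k=plane(P)
    v=np.cross([0,0,1],n);v/=np.linalg.norm(v) # horizontal along face
    if v[1]>0:v=-v   # right
    u=np.cross(n,-v)*1; u=u if u[2]>0 else -u
    yy,xx=np.mgrid[b[1]:b[3],b[0]:b[2]];uv=np.c_[xx.ravel(),yy.ravel()]
    A=pts(r,uv);h=(A-c)@n
    F=A[abs(h)<.003];q=np.c_[(F-c)@v,(F-c)@u].astype(np.float32)
    rect=cv2.minAreaRect(q);print(nm,"face rect",rect,"u",u.round(3),"v",v.round(3))
    mid=c+rect[0][0]*v+rect[0][1]*u;print(" mid",mid.round(4),"dial base pred",(mid-.02*u).round(4))
    ctr=mid-.02*u
    near=np.hypot((A-ctr)@v,(A-ctr)@u)<.055
    for lo,hi in((.030,.06),(.036,.06),(.009,.02)):
        B=A[near&(h>lo)&(h<hi)];x=(B-ctr)@v;y=(B-ctr)@u
        if len(B)<5: print(lo,len(B));continue
        print(" h",lo,len(B),"hmax",h[near].max().round(4),"rect",cv2.minAreaRect(np.c_[x,y].astype(np.float32)),"mean",x.mean().round(4),y.mean().round(4))
    g=mask(r,(40,100,50),(80,255,255),b);gu=np.argwhere(g>0)[:,::-1];G=pts(r,gu).mean(0);print(" green",(G@v-ctr@v).round(4),(G@u-ctr@u).round(4))
E
```

```text
top face rect ((0.0014512315392494202, -0.0020071789622306824), (0.180319145321846, 0.1942538321018219), 0.04238094761967659) u [ 0.873 -0.137  0.468] v [-0.155 -0.988  0.   ]
 mid [ 0.5082 -0.2766  0.0763] dial base pred [ 0.4908 -0.2739  0.0669]
 h 0.03 142 hmax 0.0491 rect ((0.00015166588127613068, 0.0014977632090449333), (0.06267111003398895, 0.014852158725261688), 6.4627861976623535) mean -0.0014 0.0026
 h 0.036 124 hmax 0.0491 rect ((0.00016549788415431976, 0.0014272825792431831), (0.06266523152589798, 0.014608013443648815), 7.464488506317139) mean -0.0009 0.002
 h 0.009 306 hmax 0.0491 rect ((0.001042347401380539, -0.001101430505514145), (0.07777903974056244, 0.07646137475967407), 44.6415901184082) mean -0.0013 0.0055
 green -0.0001 0.0563
scene face rect ((0.03449411690235138, -0.04478244483470917), (0.23293474316596985, 0.2749358117580414), 1.8448669910430908) u [ 0.871 -0.14   0.471] v [-0.159 -0.987  0.   ]
 mid [ 0.4707 -0.2912  0.0585] dial base pred [ 0.4533 -0.2884  0.049 ]
 h 0.03 102 hmax 0.0481 rect ((-0.018632451072335243, 0.0412115752696991), (0.053052399307489395, 0.01515600923448801), 3.8018429279327393) mean -0.0149 0.0436
 h 0.036 79 hmax 0.0481 rect ((-0.01865193247795105, 0.04085911810398102), (0.05341404303908348, 0.014529773034155369), 5.70988655090332) mean -0.0148 0.0429
 h 0.009 54 hmax 0.0481 rect ((-0.02205091342329979, 0.03484586626291275), (0.06452403962612152, 0.02839541807770729), 56.847537994384766) mean -0.0187 0.0389
 green -0.0244 0.094
```

```bash
cat > go.py <<'E'
import sys;from h import *;from cell import observe
def to_tool(target,yawx=None):
    s=observe();R=Ro.from_rotvec(s["ee_rot"]).as_matrix();d=R.T@(np.array(target)-s["position"])*100
    yx=np.degrees(np.arctan2(R[1,0],R[0,0]))
    print("clock",round(s["clock"],2),"pos",s["position"].round(4),"tool x yaw",yx.round(2),"tilt",np.degrees(np.arccos(-R[2,2])).round(2),"F",s["force"].round(2),"w",round(s["width"],3),"j",s["joints"].round(2))
    print("delta cm",d.round(2))
    if yawx is not None:
        # turn about tool z (down): positive turn lowers world yaw
        print("turn",round((yx-yawx+180)%360-180,2))
if __name__=="__main__":
    a=[float(x) for x in sys.argv[1:]];to_tool(a[:3],a[3] if len(a)>3 else None)
E
python3 go.py 0.42 -0.30 0.25 -9; python3 - <<'E'
from h import *
t=load("a_top")
# teapot and vase extents
for nm,b in(("teapot",(462,205,530,265)),("vase",(140,222,190,270)),("cup",(515,170,575,225))):
    yy,xx=np.mgrid[b[1]:b[3],b[0]:b[2]];A=pts(t,np.c_[xx.ravel(),yy.ravel()]);A=A[(A[:,2]>.03)&((A[:,1]<-.36)|(A[:,1]>.3))];print(nm,A.min(0).round(3),A.max(0).round(3),A[A[:,2].argmax()].round(3))
E
```

```text
clock 0.15 pos [0.2112 0.5878 0.2008] tool x yaw 160.24 tilt 0.07 F [-0.1  -0.71 -0.03] w 1.002 j [-1.33  0.44  0.02  1.57 -0.01  1.13 -0.08]
delta cm [-49.67 -76.5   -4.83]
turn 169.24
teapot [ 0.519 -0.556  0.03 ] [ 0.636 -0.369  0.143] [ 0.578 -0.462  0.143]
vase [0.502 0.411 0.03 ] [0.589 0.496 0.157] [0.565 0.465 0.157]
cup [ 0.669 -0.692  0.031] [ 0.728 -0.627  0.1  ] [ 0.686 -0.636  0.1  ]
```

```bash
python3 go.py 0.48 0.25 0.26 81
```

```text
clock 0.15 pos [0.2112 0.5878 0.2008] tool x yaw 160.24 tilt 0.07 F [-0.1  -0.71 -0.03] w 1.002 j [-1.33  0.44  0.02  1.57 -0.01  1.13 -0.08]
delta cm [-36.72 -22.71  -5.89]
turn 79.24
```

Call:
arm_command:
  deltas:
    - {"xyz":[-3.2,-2,-2],"turn":6,"jaw":255}
    - {"xyz":[-6.5,-4,-4],"turn":12,"jaw":255}
    - {"xyz":[-10,-6,-6],"turn":18,"jaw":255}
    - {"xyz":[-13.2,-8,-6],"turn":24,"jaw":255}
    - {"xyz":[-16.5,-10,-6],"turn":30,"jaw":255}
  force: 30

```text
clock: 0.57
position: [0.334, 0.437, 0.2623]
ee_rot: [1.328, 2.846, 0.002]
force: [0.8, 0.4, -0.3]
width: 0.686
```

```bash
python3 go.py 0.48 0.25 0.26 81
```

```text
clock 0.57 pos [0.334  0.437  0.2623] tool x yaw 129.96 tilt 0.08 F [ 0.81  0.41 -0.27] w 0.686 j [-1.16  0.26  0.19  1.68 -0.05  1.2  -0.26]
delta cm [-23.71  -0.82   0.23]
turn 48.96
```

Call:
arm_command:
  deltas:
    - {"xyz":[-4,-0.1,0],"turn":7,"jaw":255}
    - {"xyz":[-8,-0.3,0],"turn":14,"jaw":255}
    - {"xyz":[-12,-0.4,0],"turn":21,"jaw":255}
    - {"xyz":[-16,-0.6,0],"turn":28,"jaw":255}
    - {"xyz":[-20,-0.7,0],"turn":35,"jaw":255}

```text
clock: 0.98
position: [0.4577, 0.2773, 0.2623]
ee_rot: [-2.13, -2.309, -0.002]
force: [0.5, 0.4, -0.7]
width: 0.324
```

```bash
python3 go.py 0.44 -0.29 0.24 81
```

```text
clock 0.98 pos [0.4577 0.2773 0.2623] tool x yaw 94.62 tilt 0.09 F [ 0.5   0.39 -0.7 ] w 0.324 j [-0.96  0.24  0.39  1.73 -0.1   1.19 -0.46]
delta cm [-56.41  -6.34   2.16]
turn 13.62
```

Call:
arm_command:
  deltas:
    - {"xyz":[-4,-0.4,0],"turn":5,"jaw":255}
    - {"xyz":[-8,-0.9,0],"turn":10,"jaw":255}
    - {"xyz":[-12,-1.3,0],"turn":13.6,"jaw":255}
    - {"xyz":[-16,-1.8,0],"turn":13.6,"jaw":255}
    - {"xyz":[-20,-2.2,0],"turn":13.6,"jaw":255}

```text
clock: 1.4
position: [0.4512, 0.0743, 0.262]
ee_rot: [-2.388, -2.04, -0.002]
force: [1.5, -0.6, -0.4]
width: 0.008
```

Call:
arm_command:
  deltas:
    - {"xyz":[-4,0.5,0],"jaw":255}
    - {"xyz":[-8,1,0],"jaw":255}
    - {"xyz":[-12,1.5,0],"jaw":255}
    - {"xyz":[-16,2,0],"jaw":255}
    - {"xyz":[-20,2.4,0],"jaw":255}

```text
schema error: expected keys xyz, turn, jaw
```

```bash
python3 go.py 0.44 -0.29 0.24 81; python3 - <<'E'
from cell import get_image;import cv2
for n in("top","wrist"):
    cv2.imwrite(f"pics/c_{n}.png",get_image(n)["frame"][:,:,::-1])
E
```

```text
clock 1.4 pos [0.4512 0.0743 0.262 ] tool x yaw 81.0 tilt 0.1 F [ 1.45 -0.57 -0.36] w 0.008 j [-0.77  0.09  0.54  1.9  -0.05  1.16 -0.36]
delta cm [-36.16   4.6    2.13]
turn -0.0
```

View pics/c_wrist.png

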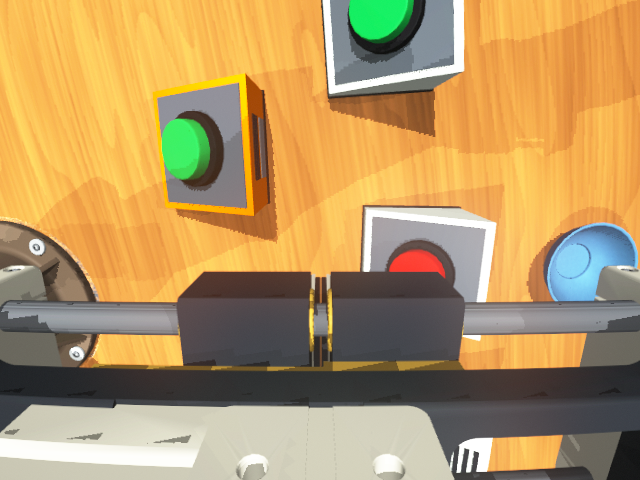

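View pics/c_top.png

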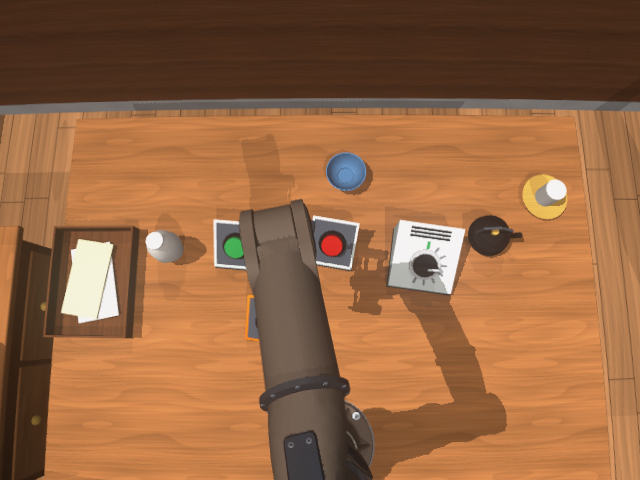

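```bash
cat > plan.py <<'E'
from h import *
n=np.array([-.464,.0735,.883]);n/=np.linalg.norm(n)
v=np.array([-.157,-.988,0]);v/=np.linalg.norm(v);u=np.cross(v,[0,0,1]);uh=-u if u[0]<0 else u;u=np.cross(n,v);u=u if u[2]>0 else -u
D=np.array([.4915,-.2745,.0675])+.044*n
def tcp(al,r=.021,hT=.012,cl=0,dz=-.020):
    a=np.radians(al);pv=r*np.cos(a)+.007*np.sin(a);pu=r*np.sin(a)-.007*np.cos(a)
    return D+pv*v+pu*u+v*.0095-uh*hT+np.array([0,0,dz])-cl*(-np.sin(a)*v+np.cos(a)*uh)
if __name__=="__main__":
    for c,al in((.02,7),(.0,7),(0,30),(0,50),(0,70),(0,90),(-.004,90)):print(al,c,tcp(al,cl=c).round(4))
E
python3 plan.py; python3 go.py .42 -.30 .22 81
```

```text
7 0.02 [ 0.4305 -0.2989  0.0843]
7 0.0 [ 0.4505 -0.2996  0.0843]
30 0 [ 0.4582 -0.3008  0.0884]
50 0 [ 0.4649 -0.299   0.0918]
70 0 [ 0.4707 -0.2948  0.0945]
90 0 [ 0.475  -0.2886  0.0962]
90 -0.004 [ 0.4756 -0.2846  0.0962]
clock 1.5 pos [0.4515 0.0693 0.2624] tool x yaw 80.49 tilt 0.07 F [ 0.13 -0.11  0.27] w 0.004 j [-0.76  0.09  0.55  1.9  -0.05  1.16 -0.36]
delta cm [-36.95   2.99   4.22]
turn -0.51
```

Call:
arm_command:
  deltas:
    - {"xyz":[-4,0.6,0.4],"turn":0,"jaw":255}
    - {"xyz":[-8,1.2,0.8],"turn":0,"jaw":255}
    - {"xyz":[-12,1.8,1.2],"turn":0,"jaw":255}
    - {"xyz":[-16,2.4,1.6],"turn":0,"jaw":255}
    - {"xyz":[-20,3,2],"turn":0,"jaw":255}

```text
clock: 1.92
position: [0.4478, -0.1325, 0.2425]
ee_rot: [2.397, 2.031, 0.003]
force: [1.5, 1.1, -0.4]
width: 0.007
```

```bash
python3 go.py .42 -.30 .18 81
```

```text
clock 1.92 pos [ 0.4478 -0.1325  0.2425] tool x yaw 80.55 tilt 0.12 F [ 1.52  1.12 -0.37] w 0.007 j [-0.46  0.14  0.73  1.92 -0.11  1.12  0.15]
delta cm [-1.699e+01 -1.000e-02  6.220e+00]
turn -0.45
```

Call:
arm_command:
  deltas:
    - {"xyz":[-4,0,0.5],"turn":0,"jaw":255}
    - {"xyz":[-8,0,1.5],"turn":0,"jaw":255}
    - {"xyz":[-12,0,3],"turn":-0.4,"jaw":255}
    - {"xyz":[-15,0,5],"turn":-0.4,"jaw":255}
    - {"xyz":[-17,0,6],"turn":-0.4,"jaw":255}

```text
clock: 2.33
position: [0.4184, -0.3029, 0.1805]
ee_rot: [-2.392, -2.036, -0.001]
force: [-0.5, 0.2, 0.3]
width: 0.007
```

```bash
python3 go.py .425 -.30 .0845 81
```

```text
clock 2.33 pos [ 0.4184 -0.3029  0.1805] tool x yaw 80.8 tilt 0.02 F [-0.53  0.25  0.34] w 0.007 j [-0.07  0.33  0.78  1.91 -0.27  1.01  0.67]
delta cm [0.39 0.61 9.6 ]
turn -0.2
```

Call:
arm_command:
  deltas:
    - {"xyz":[0.3,0.2,2.5],"turn":0,"jaw":255}
    - {"xyz":[0.3,0.3,5],"turn":0,"jaw":255}
    - {"xyz":[0.3,0.3,7.5],"turn":0,"jaw":255}
    - {"xyz":[0.3,0.3,9.6],"turn":0,"jaw":255}
    - {"xyz":[0.3,0.3,9.6],"turn":0,"jaw":255}

```text
clock: 2.75
position: [0.42, -0.2984, 0.081]
ee_rot: [-2.388, -2.033, 0.003]
force: [-1.0, 0.6, -0.7]
width: 0.01
```

```bash
python3 go.py .4505 -.2996 .0843 81;python3 - <<'E'
from cell import get_image;import cv2,numpy as np
r=get_image("scene");f=r["frame"][:,:,::-1]
g=get_image("top")["frame"][:,:,::-1]
cv2.imwrite("pics/d.png",np.hstack([cv2.resize(f[90:215,230:355],(400,400)),cv2.resize(g[200:325,370:495],(400,400))]))
E
```

```text
clock 2.75 pos [ 0.42   -0.2984  0.081 ] tool x yaw 80.82 tilt 0.35 F [-1.04  0.63 -0.69] w 0.01 j [ 0.01  0.47  0.69  2.01 -0.41  0.81  0.78]
delta cm [ 0.37  3.03 -0.35]
turn -0.18
```

View pics/d.png

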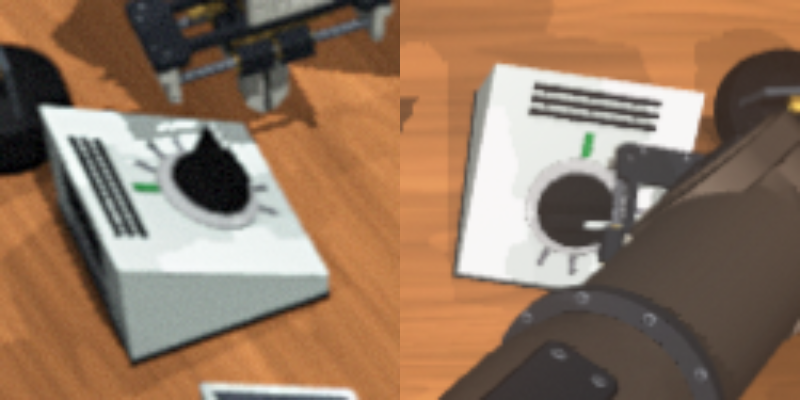

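Call:
arm_command:
  deltas:
    - {"xyz":[0.2,0.7,-0.35],"turn":0,"jaw":255}
    - {"xyz":[0.2,1.4,-0.35],"turn":0,"jaw":255}
    - {"xyz":[0.2,2.0,-0.35],"turn":0,"jaw":255}
    - {"xyz":[0.2,2.5,-0.35],"turn":0,"jaw":255}
    - {"xyz":[0.2,3.0,-0.4],"turn":0,"jaw":255}

```text
clock: 3.27
position: [0.4528, -0.3031, 0.0889]
ee_rot: [-2.391, -2.037, -0.0]
force: [-0.3, 0.7, -0.3]
width: 0.008
```

```bash
python3 go.py .4582 -.3008 .0884 81;python3 - <<'E'
from cell import get_image;import cv2,numpy as np
r=get_image("scene");f=r["frame"][:,:,::-1]
g=get_image("top")["frame"][:,:,::-1]
cv2.imwrite("pics/e.png",np.hstack([cv2.resize(f[90:215,230:355],(400,400)),cv2.resize(g[200:325,370:495],(400,400))]))
E
```

```text
clock 3.27 pos [ 0.4528 -0.3031  0.0889] tool x yaw 80.84 tilt 0.03 F [-0.26  0.7  -0.31] w 0.008 j [ 0.    0.5   0.69  1.94 -0.42  0.85  0.75]
delta cm [0.31 0.5  0.05]
turn -0.16
```

View pics/e.png

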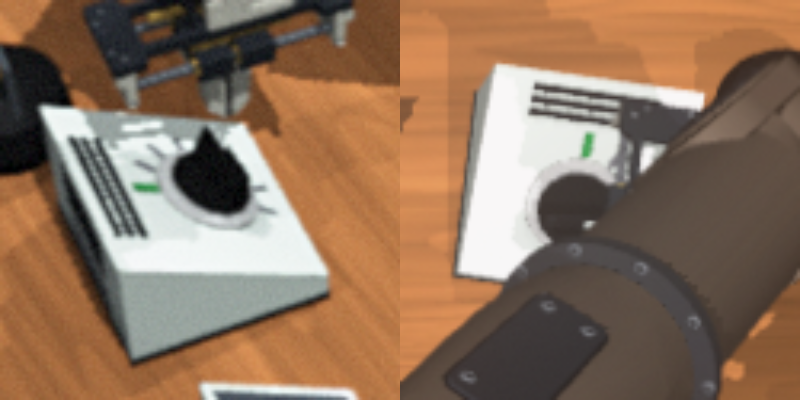

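```bash
python3 - <<'E'
from h import *;from plan import *
from cell import observe
r=load("a_scene");T=np.linalg.inv(r["cam_to_world"])
def proj(p):
    q=T[:3,:3]@p+T[:3,3];x=cv2.projectPoints(np.array([[q[0],-q[1],-q[2]]]),np.zeros(3),np.zeros(3),r["camera_matrix"],r["distortion"])[0].ravel();return x.round(1), ((x-[230,90])*3.2).round(0)
p=observe()["position"]
print("tcp",proj(p));print("bar tip",proj(D+.032*(v*np.cos(.122)+u*np.sin(.122))));print("bar ctr",proj(D))
print("tip right-lead corner",proj(p+v*-.0095+uh*.012))
E
```

```text
tcp (array([299.6, 130.4]), array([223., 129.]))
bar tip (array([293.6, 127.5]), array([204., 120.]))
bar ctr (array([299.5, 136.2]), array([222., 148.]))
tip right-lead corner (array([296.6, 134.2]), array([213., 142.]))
```

```bash
python3 - <<'E'
from cell import get_image;import cv2,numpy as np
r=get_image("scene");np.savez("f_scene.npz",**r);f=r["frame"][:,:,::-1]
cv2.imwrite("pics/f.png",cv2.resize(f[100:160,265:335],(700,600),interpolation=cv2.INTER_CUBIC))
from h import *
for u,v in((298,120),(300,122),(301,124),(300,127),(302,128),(304,120),(296,120),(293,127)): print(u,v,pts(r,[(u,v)]).round(3))
E
```

```text
298 120 [[ 0.463 -0.29   0.142]]
300 122 [[ 0.458 -0.289  0.133]]
301 124 [[ 0.454 -0.291  0.123]]
300 127 [[ 0.408 -0.383  0.007]]
302 128 [[ 0.421 -0.349  0.04 ]]
304 120 [[ 0.448 -0.286  0.138]]
296 120 [[ 0.466 -0.294  0.141]]
293 127 [[ 0.424 -0.396  0.004]]
```

View pics/f.png

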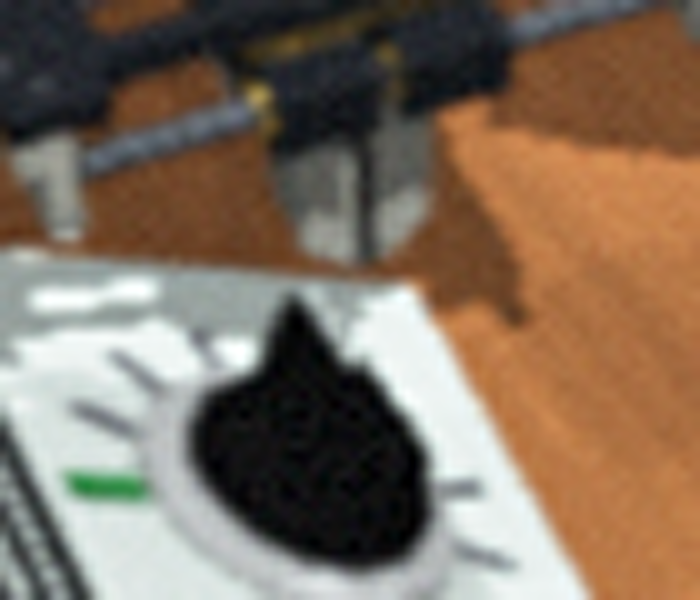

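```bash
python3 - <<'E'
from h import *
def proj(r,p):
    T=np.linalg.inv(r["cam_to_world"]);q=T[:3,:3]@p+T[:3,3];return cv2.projectPoints(np.array([[q[0],-q[1],-q[2]]]),np.zeros(3),np.zeros(3),r["camera_matrix"],r["distortion"])[0].ravel().round(1)
w=load("a_wrist");R=Ro.from_rotvec([-5.39006310e-01,-3.09488273e+00,2.49813544e-03]).as_matrix();p=np.array([0.2111341,0.58767339,0.20052824])
for z in(0,-.019,-.03):
  for y in(-.046,.046):
    for x in (-.0095,.0095):print(z,y,x,proj(w,p+R@[x,y,z]))
for u,v in((216,285),(210,300),(205,320),(195,340),(190,360),(430,290),(440,330)):
    q=pts(w,[(u,v)]); print(u,v,((q-p)@R*1000).round(0) if len(q) else None)
s=load("f_scene");
d=s["depth"][115:132,296:306];print((d*1000).astype(int))
uv=[(x,y) for y in range(112,130) for x in range(288,312)]
A=pts(s,uv);A=A[A[:,1]>-.33];A=A[A[:,2]>.09];print(len(A));q=A[A[:,2].argsort()[:12]];print(q.round(3))
E
```

```text
0 -0.046 -0.0095 [237.2 295.1]
0 -0.046 0.0095 [235.1 262.3]
0 0.046 -0.0095 [403.4 295. ]
0 0.046 0.0095 [405.5 262.2]
-0.019 -0.046 -0.0095 [228.8 309.6]
-0.019 -0.046 0.0095 [226.2 273.8]
-0.019 0.046 -0.0095 [411.9 309.6]
-0.019 0.046 0.0095 [414.5 273.7]
-0.03 -0.046 -0.0095 [223.1 319.5]
-0.03 -0.046 0.0095 [220.1 281.7]
-0.03 0.046 -0.0095 [417.7 319.4]
-0.03 0.046 0.0095 [420.7 281.6]
216 285 [[ 10. -46. -36.]]
210 300 [[  8. -45. -48.]]
205 320 [[  29.  -27. -108.]]
195 340 [[  0. -46. -66.]]
190 360 [[ -5. -47. -71.]]
430 290 None
440 330 [[  26.   28. -107.]]
[[1218 1219 1217 1224 1226 1223 1223 1224 1227 1232]
 [1219 1224 1222 1228 1229 1230 1232 1233 1230 1230]
 [1225 1226 1229 1227 1231 1232 1226 1234 1238 1234]
 [   0 1229 1228 1233 1235 1237 1232 1237 1241 1242]
 [1228 1231 1233 1234 1239 1240 1240 1239 1244 1243]
 [1233 1231 1231 1237 1242 1241 1240 1244 1238 1248]
 [1233 1236 1237 1238 1244 1245 1245 1247 1247 1249]
 [1236 1240 1241 1238 1240 1247 1246 1248 1251 1250]
 [1242 1243 1243 1242 1249 1247 1250 1251 1253 1416]
 [1246 1243 1250 1246 1253 1250 1249 1253 1256 1417]
 [1245 1250 1252 1250 1251 1255 1252 1253 1417 1419]
 [1415 1414 1414 1255 1253 1413 1413 1411 1415 1423]
 [1410 1411 1408 1410 1403 1414 1410 1408 1413 1413]
 [1347 1350 1349 1356 1360 1361 1357 1364 1406 1407]
 [1261 1346 1353 1353 1352 1358 1361 1357 1364 1367]
 [1264 1262 1345 1350 1352 1352 1350 1357 1360 1363]
 [1257 1257 1261 1346 1351 1349 1354 1353 1362 1360]]
211
[[ 0.469 -0.297  0.108]
 [ 0.467 -0.295  0.109]
 [ 0.472 -0.296  0.111]
 [ 0.475 -0.296  0.112]
 [ 0.459 -0.293  0.117]
 [ 0.458 -0.29   0.118]
 [ 0.454 -0.292  0.119]
 [ 0.446 -0.29   0.119]
 [ 0.45  -0.288  0.12 ]
 [ 0.461 -0.294  0.12 ]
 [ 0.453 -0.288  0.121]
 [ 0.449 -0.29   0.121]]
```

The visible fingers end about 28 mm short of the stated TCP, in both the wrist and scene depth. I'll test this with a gentle push: if the fingers do reach the stated TCP, the dial turns, otherwise they pass above the bar.

Call:
arm_command:
  deltas:
    - {"xyz":[0,0.4,0],"turn":0,"jaw":255}
    - {"xyz":[0,0.7,0],"turn":0,"jaw":255}
    - {"xyz":[0,1.0,0],"turn":0,"jaw":255}
    - {"xyz":[0,1.3,0],"turn":0,"jaw":255}
    - {"xyz":[0,1.3,0],"turn":0,"jaw":255}

```text
clock: 3.83
position: [0.4655, -0.3051, 0.0884]
ee_rot: [-2.391, -2.037, 0.001]
force: [0.3, 0.8, -0.0]
width: 0.006
```

```bash
python3 go.py .4582 -.3008 .0884 81;python3 - <<'E'
from cell import get_image;import cv2,numpy as np
r=get_image("scene");np.savez("g_scene.npz",**r);f=r["frame"][:,:,::-1]
cv2.imwrite("pics/g.png",cv2.resize(f[100:160,265:335],(700,600),interpolation=cv2.INTER_CUBIC))
E
```

```text
clock 3.83 pos [ 0.4655 -0.3051  0.0884] tool x yaw 80.85 tilt 0.06 F [ 0.33  0.75 -0.03] w 0.006 j [ 0.    0.52  0.68  1.91 -0.42  0.86  0.74]
delta cm [ 0.31 -0.79  0.  ]
turn -0.15
```

View pics/g.png

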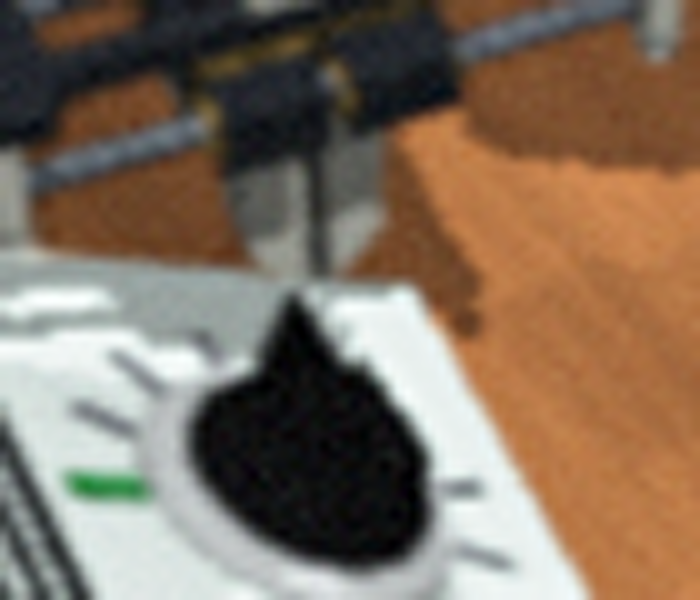

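```bash
python3 - <<'E'
from h import *
s=load("g_scene");p=np.array([.4655,-.3051,.0884]);a=np.radians(80.85);tx=np.array([np.cos(a),np.sin(a),0]);ty=np.array([np.sin(a),-np.cos(a),0])
uv=[(x,y) for y in range(70,132) for x in range(240,350)]
A=pts(s,uv);q=np.c_[(A-p)@tx,(A-p)@ty,A[:,2]-p[2]]
k=(abs(q[:,0])<.045)&(abs(q[:,1])<.13)&(q[:,2]>.015)&(q[:,2]<.15);q=q[k]
for lo in np.arange(-.13,.13,.01):
    z=q[(q[:,1]>=lo)&(q[:,1]<lo+.01)]
    if len(z):i=z[:,2].argsort()[:3];print(lo.round(3),(z[i]*1000).round(0).tolist())
E
```

```text
-0.1 [[39.0, -91.0, 118.0], [35.0, -90.0, 122.0], [39.0, -91.0, 122.0]]
-0.09 [[33.0, -86.0, 93.0], [39.0, -81.0, 97.0], [38.0, -87.0, 97.0]]
-0.08 [[24.0, -80.0, 94.0], [5.0, -80.0, 94.0], [31.0, -79.0, 97.0]]
-0.07 [[30.0, -66.0, 104.0], [31.0, -61.0, 107.0], [30.0, -66.0, 107.0]]
-0.06 [[31.0, -56.0, 106.0], [30.0, -51.0, 107.0], [33.0, -57.0, 107.0]]
-0.05 [[30.0, -43.0, 103.0], [29.0, -41.0, 106.0], [28.0, -46.0, 107.0]]
-0.04 [[36.0, -30.0, 103.0], [30.0, -38.0, 105.0], [35.0, -30.0, 106.0]]
-0.03 [[35.0, -23.0, 96.0], [37.0, -27.0, 99.0], [39.0, -29.0, 101.0]]
-0.02 [[8.0, -12.0, 31.0], [9.0, -17.0, 37.0], [13.0, -13.0, 38.0]]
-0.01 [[8.0, -1.0, 18.0], [17.0, -2.0, 19.0], [14.0, -1.0, 19.0]]
-0.0 [[11.0, 9.0, 18.0], [13.0, 7.0, 18.0], [11.0, 6.0, 20.0]]
0.01 [[10.0, 13.0, 36.0], [11.0, 10.0, 36.0], [5.0, 16.0, 40.0]]
0.02 [[-11.0, 30.0, 88.0], [3.0, 30.0, 91.0], [-3.0, 30.0, 91.0]]
0.03 [[-3.0, 30.0, 89.0], [6.0, 30.0, 97.0], [31.0, 32.0, 100.0]]
0.04 [[27.0, 40.0, 103.0], [-24.0, 49.0, 103.0], [-23.0, 47.0, 103.0]]
0.05 [[-25.0, 54.0, 104.0], [29.0, 56.0, 105.0], [31.0, 59.0, 105.0]]
0.06 [[29.0, 63.0, 104.0], [32.0, 67.0, 105.0], [32.0, 69.0, 106.0]]
0.07 [[37.0, 80.0, 95.0], [39.0, 80.0, 104.0], [30.0, 73.0, 105.0]]
0.08 [[-40.0, 88.0, 15.0], [-44.0, 89.0, 16.0], [-34.0, 87.0, 17.0]]
0.09 [[-27.0, 92.0, 15.0], [-37.0, 91.0, 16.0], [-39.0, 91.0, 18.0]]
0.1 [[-34.0, 100.0, 19.0], [-28.0, 102.0, 22.0], [-36.0, 104.0, 23.0]]
0.11 [[-38.0, 120.0, 20.0], [-27.0, 120.0, 26.0], [-24.0, 113.0, 27.0]]
0.12 [[-45.0, 120.0, 21.0], [-42.0, 120.0, 27.0], [-30.0, 121.0, 32.0]]
```

The dial didn't move, and the gripper body also starts 94 mm behind the stated TCP instead of 66 mm. So the real tip is about 28 mm above the reported TCP, and I'll correct for that. Retreat, lower, then push.

Call:
arm_command:
  deltas:
    - {"xyz":[0.2,-1.5,0],"turn":0,"jaw":255}
    - {"xyz":[0.3,-3,0],"turn":0,"jaw":255}
    - {"xyz":[0.3,-4,1],"turn":0,"jaw":255}
    - {"xyz":[0.3,-4,2.5],"turn":0,"jaw":255}
    - {"xyz":[0.3,-4,3.1],"turn":0,"jaw":255}

```text
clock: 4.3
position: [0.425, -0.2952, 0.0564]
ee_rot: [-2.39, -2.035, 0.001]
force: [-0.5, 0.3, 0.0]
width: 0.008
```

```bash
sed -i 's/dz=-.020/dz=-.046/' plan.py; python3 plan.py; python3 - <<'E'
from plan import *;from go import to_tool
for al in(7,30,50,70,90):to_tool(tcp(al))
E
```

```text
7 0.02 [ 0.4305 -0.2989  0.0583]
7 0.0 [ 0.4505 -0.2996  0.0583]
30 0 [ 0.4582 -0.3008  0.0624]
50 0 [ 0.4649 -0.299   0.0658]
70 0 [ 0.4707 -0.2948  0.0685]
90 0 [ 0.475  -0.2886  0.0702]
90 -0.004 [ 0.4756 -0.2846  0.0702]
clock 4.3 pos [ 0.425  -0.2952  0.0564] tool x yaw 80.81 tilt 0.15 F [-0.45  0.34  0.04] w 0.008 j [ 0.03  0.5   0.66  2.03 -0.45  0.75  0.8 ]
delta cm [-0.03  2.59 -0.19]
clock 4.3 pos [ 0.425  -0.2952  0.0564] tool x yaw 80.81 tilt 0.15 F [-0.45  0.34  0.04] w 0.008 j [ 0.03  0.5   0.66  2.03 -0.45  0.75  0.8 ]
delta cm [-0.02  3.37 -0.61]
clock 4.3 pos [ 0.425  -0.2952  0.0564] tool x yaw 80.81 tilt 0.15 F [-0.45  0.34  0.04] w 0.008 j [ 0.03  0.5   0.66  2.03 -0.45  0.75  0.8 ]
delta cm [ 0.26  4.   -0.95]
clock 4.3 pos [ 0.425  -0.2952  0.0564] tool x yaw 80.81 tilt 0.15 F [-0.45  0.34  0.04] w 0.008 j [ 0.03  0.5   0.66  2.03 -0.45  0.75  0.8 ]
delta cm [ 0.77  4.51 -1.22]
clock 4.3 pos [ 0.425  -0.2952  0.0564] tool x yaw 80.81 tilt 0.15 F [-0.45  0.34  0.04] w 0.008 j [ 0.03  0.5   0.66  2.03 -0.45  0.75  0.8 ]
delta cm [ 1.45  4.83 -1.39]
```

Push toward α=30° in small steps.

Call:
arm_command:
  deltas:
    - {"xyz":[-0.1,1.2,-0.2],"turn":0,"jaw":255}
    - {"xyz":[-0.2,2,-0.2],"turn":0,"jaw":255}
    - {"xyz":[-0.2,2.6,-0.3],"turn":0,"jaw":255}
    - {"xyz":[-0.1,3,-0.45],"turn":0,"jaw":255}
    - {"xyz":[0,3.4,-0.6],"turn":0,"jaw":255}

```text
clock: 4.72
position: [0.4582, -0.301, 0.0626]
ee_rot: [-2.391, -2.034, 0.003]
force: [-4.4, 0.5, 2.7]
width: 0.007
```

```bash
python3 go.py .4649 -.299 .0658 81;python3 - <<'E'
from cell import get_image;import cv2,numpy as np
r=get_image("scene");f=r["frame"][:,:,::-1]
cv2.imwrite("pics/i.png",cv2.resize(f[100:160,265:335],(700,600),interpolation=cv2.INTER_CUBIC))
E
```

```text
clock 4.72 pos [ 0.4582 -0.301   0.0626] tool x yaw 80.77 tilt 0.2 F [-4.42  0.46  2.7 ] w 0.007 j [ 0.02  0.54  0.66  1.95 -0.45  0.8   0.77]
delta cm [ 0.31  0.63 -0.32]
turn -0.23
```

View pics/i.png

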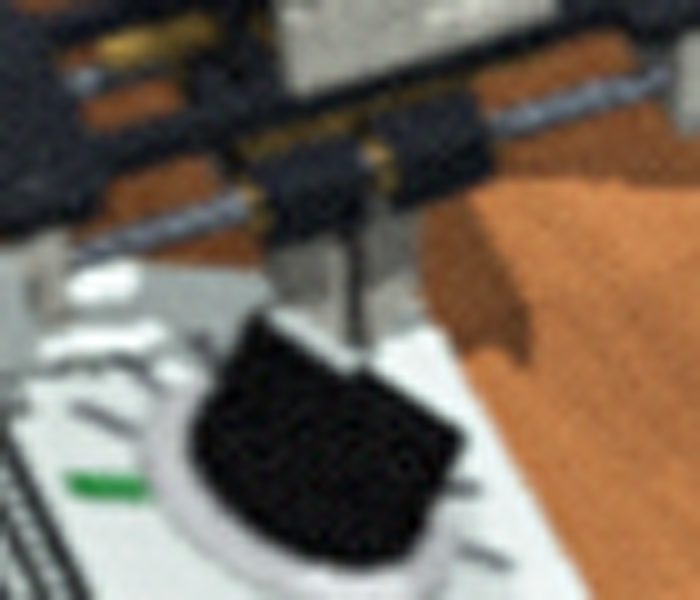

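The dial is turning with about 5 N, as expected. Carrying on along the arc.

Call:
arm_command:
  deltas:
    - {"xyz":[0.05,0.3,-0.15],"turn":0,"jaw":255}
    - {"xyz":[0.25,0.6,-0.3],"turn":0,"jaw":255}
    - {"xyz":[0.5,0.9,-0.45],"turn":0,"jaw":255}
    - {"xyz":[0.8,1.1,-0.6],"turn":0,"jaw":255}
    - {"xyz":[1.1,1.3,-0.7],"turn":0,"jaw":255}

```text
clock: 5.18
position: [0.4746, -0.292, 0.0701]
ee_rot: [-2.391, -2.036, 0.001]
force: [-2.0, -2.3, -0.2]
width: 0.006
```

```bash
python3 go.py .475 -.2886 .0702 81;python3 - <<'E'
from cell import get_image;import cv2,numpy as np
r=get_image("scene");f=r["frame"][:,:,::-1]
cv2.imwrite("pics/j.png",cv2.resize(f[100:160,265:335],(700,600),interpolation=cv2.INTER_CUBIC))
E
```

```text
clock 5.18 pos [ 0.4746 -0.292   0.0701] tool x yaw 80.83 tilt 0.09 F [-2.03 -2.33 -0.17] w 0.006 j [-0.01  0.54  0.67  1.93 -0.45  0.83  0.74]
delta cm [ 0.34 -0.02 -0.01]
turn -0.17
```

View pics/j.png

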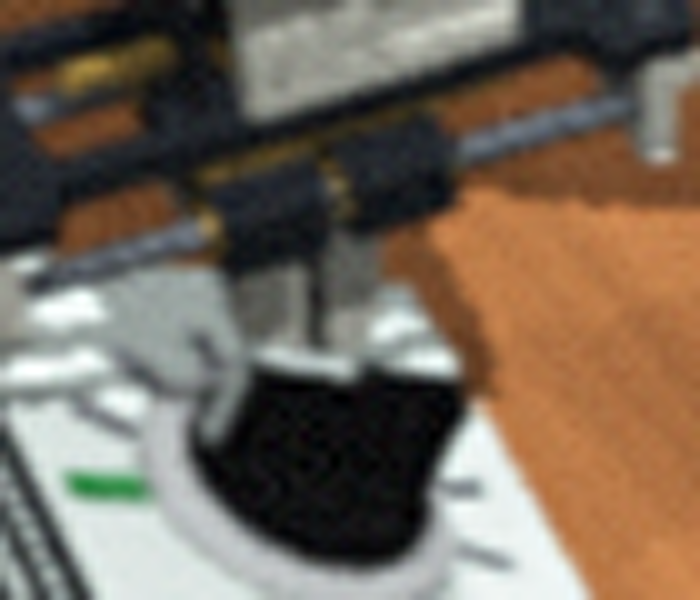

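Call:
arm_command:
  deltas:
    - {"xyz":[0.15,0,0],"turn":0,"jaw":255}
    - {"xyz":[0.3,0,0],"turn":0,"jaw":255}
    - {"xyz":[0.45,0,0],"turn":0,"jaw":255}
    - {"xyz":[0.6,0,0],"turn":0,"jaw":255}
    - {"xyz":[0.6,0,0],"turn":0,"jaw":255}

```text
clock: 5.65
position: [0.4765, -0.2888, 0.0707]
ee_rot: [2.39, 2.033, -0.004]
force: [-0.3, -11.5, -4.6]
width: 0.004
```

```bash
python3 go.py .475 -.2886 .0702 81;python3 - <<'E'
from cell import get_image;import cv2,numpy as np
r=get_image("scene");f=r["frame"][:,:,::-1]
cv2.imwrite("pics/k.png",cv2.resize(f[100:160,265:335],(700,600),interpolation=cv2.INTER_CUBIC))
E
```

```text
clock 5.65 pos [ 0.4765 -0.2888  0.0707] tool x yaw 80.77 tilt 0.27 F [ -0.35 -11.54  -4.6 ] w 0.004 j [-0.02  0.54  0.67  1.93 -0.44  0.82  0.72]
delta cm [-0.   -0.16  0.05]
turn -0.23
```

View pics/k.png

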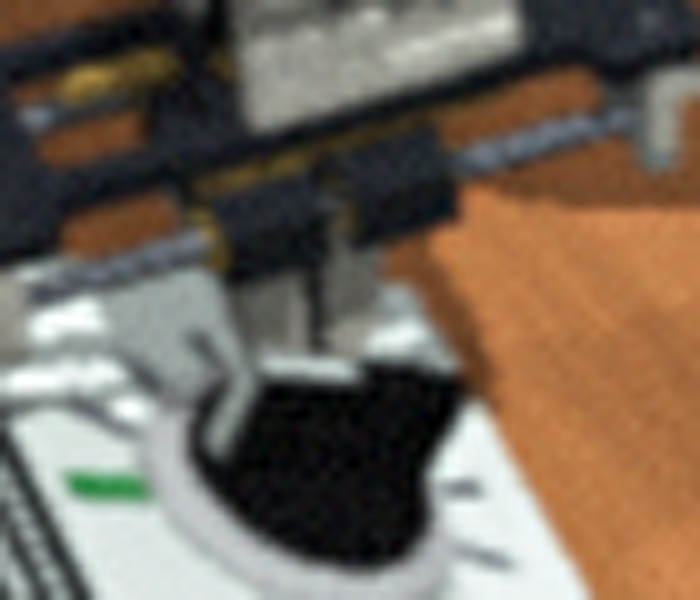

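Force jumped to about 12 N, so this is probably the stop. I'll back off to the right, rise, and look.

Call:
arm_command:
  deltas:
    - {"xyz":[-1,0,0],"turn":0,"jaw":255}
    - {"xyz":[-2.5,-0.5,-1],"turn":0,"jaw":255}
    - {"xyz":[-2.5,-2.5,-4],"turn":0,"jaw":255}
    - {"xyz":[-2,-5,-8],"turn":0,"jaw":255}
    - {"xyz":[0,-6,-12],"turn":0,"jaw":255}

```text
clock: 6.12
position: [0.4145, -0.2858, 0.1835]
ee_rot: [2.398, 2.026, -0.007]
force: [0.7, 0.8, 0.6]
width: 0.005
```

Call:
arm_command:
  deltas:
    - {"xyz":[4,0,-2],"turn":0,"jaw":255}
    - {"xyz":[8,0,-2],"turn":0,"jaw":255}
    - {"xyz":[12,0,-2],"turn":0,"jaw":255}
    - {"xyz":[16,0,-2],"turn":0,"jaw":255}
    - {"xyz":[20,0,-2],"turn":0,"jaw":255}

```text
clock: 6.53
position: [0.4476, -0.0874, 0.2037]
ee_rot: [2.399, 2.025, -0.004]
force: [0.7, 0.6, -0.0]
width: 0.005
```

```bash
python3 go.py .475 -.2886 .0702 81;python3 - <<'E'
from cell import get_image;import cv2,numpy as np
from plan import *
o=[]
for nm,b in(("top",(385,215,465,295)),("scene",(245,110,325,190))):
    r=get_image(nm);np.savez("l_%s.npz"%nm,**r);o.append(cv2.resize(r["frame"][b[1]:b[3],b[0]:b[2],::-1],(400,400),interpolation=cv2.INTER_CUBIC))
    yy,xx=np.mgrid[b[1]:b[3],b[0]:b[2]];A=pts(r,np.c_[xx.ravel(),yy.ravel()]);B=A-D;x,y,h=B@v,B@u,B@n
    k=(abs(h)<.008)&(np.hypot(x,y)<.045);rc=cv2.minAreaRect(np.c_[x,y][k].astype(np.float32));print(nm,k.sum(),rc)
    X=np.c_[x,y][k];X=X-X.mean(0);d=np.linalg.svd(X)[2][0];print("bar dir (v,u)",d,"deg off u",np.degrees(np.arctan(d[0]/d[1])))
cv2.imwrite("pics/l.png",np.hstack(o))
E
```

```text
clock 6.53 pos [ 0.4476 -0.0874  0.2037] tool x yaw 80.34 tilt 0.2 F [ 0.74  0.61 -0.03] w 0.005 j [-0.57  0.17  0.75  2.   -0.13  1.02  0.08]
delta cm [-19.32   6.07  13.42]
turn -0.66
top 125 ((0.0004854598082602024, 0.0008415151387453079), (0.06394143402576447, 0.015087148174643517), 89.99362182617188)
bar dir (v,u) [ 0.01191719 -0.99992899] deg off u -0.682820945112831
scene 125 ((-0.004471753723919392, -0.0008197277784347534), (0.06572339683771133, 0.016934044659137726), 89.93063354492188)
bar dir (v,u) [-0.00480605 -0.99998845] deg off u 0.2753672256866765
```

View pics/l.png

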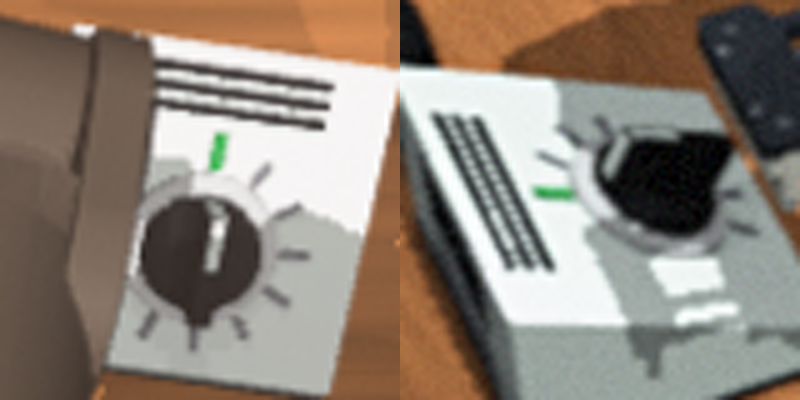

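The dial is at zero: both views put the bar within 1° of up-slope, with the white pointer at the green mark. Next, the green push.

```bash
python3 go.py .505 .257 .20 81
```

```text
clock 6.63 pos [ 0.4487 -0.0824  0.203 ] tool x yaw 80.92 tilt 0.15 F [-0.26 -0.45 -0.03] w 0.005 j [-0.57  0.17  0.75  2.   -0.13  1.02  0.08]
delta cm [34.4   0.21  0.22]
turn -0.08
```

Call:
arm_command:
  deltas:
    - {"xyz":[4,0,0],"turn":0,"jaw":255}
    - {"xyz":[8,0,0],"turn":0,"jaw":255}
    - {"xyz":[12,0,0],"turn":0,"jaw":255}
    - {"xyz":[16,0.1,0],"turn":0,"jaw":255}
    - {"xyz":[20,0.1,0],"turn":0,"jaw":255}

```text
clock: 7.05
position: [0.4816, 0.1158, 0.2034]
ee_rot: [-2.391, -2.037, 0.002]
force: [0.3, -0.3, -0.1]
width: 0.007
```

Call:
arm_command:
  deltas:
    - {"xyz":[4,0,0],"turn":0,"jaw":255}
    - {"xyz":[8,0,0],"turn":0,"jaw":255}
    - {"xyz":[12,0,0],"turn":0,"jaw":255}
    - {"xyz":[14,0,0],"turn":0,"jaw":255}
    - {"xyz":[14,0,0],"turn":0,"jaw":255}

```text
clock: 7.47
position: [0.504, 0.2589, 0.2033]
ee_rot: [-2.384, -2.044, 0.001]
force: [-0.5, 0.8, -1.0]
width: 0.008
```

```bash
python3 go.py .509 .257 .097 81; python3 - <<'E'
from cell import get_image;import cv2,numpy as np
r=get_image("scene");np.savez("m_scene.npz",**r);cv2.imwrite("pics/m.png",cv2.resize(r["frame"][240:390,320:470,::-1],(600,600)))
E
```

```text
clock 7.47 pos [0.504  0.2589 0.2033] tool x yaw 81.23 tilt 0.07 F [-0.5   0.81 -1.01] w 0.008 j [-0.99  0.37  0.57  1.75 -0.22  1.09 -0.5 ]
delta cm [-0.12  0.54 10.63]
turn 0.23
```

View pics/m.png

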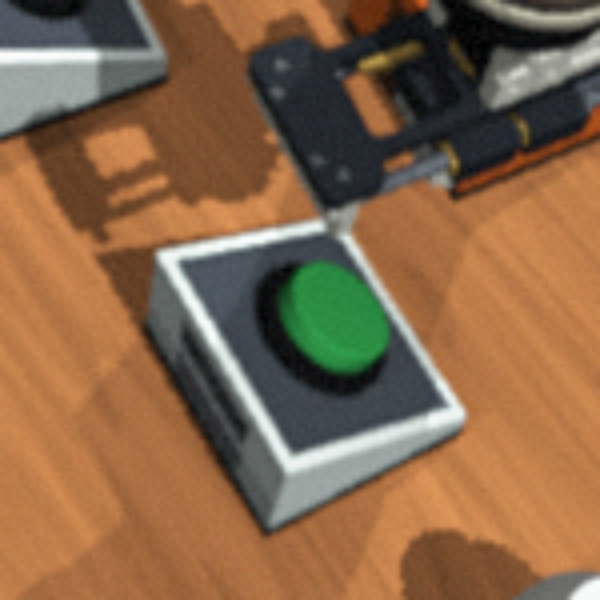

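Call:
arm_command:
  deltas:
    - {"xyz":[0,0.2,3],"turn":0,"jaw":255}
    - {"xyz":[-0.1,0.4,6],"turn":0,"jaw":255}
    - {"xyz":[-0.1,0.5,9],"turn":0.2,"jaw":255}
    - {"xyz":[-0.1,0.5,10.5],"turn":0.2,"jaw":255}
    - {"xyz":[-0.1,0.5,10.5],"turn":0.2,"jaw":255}

```text
clock: 7.93
position: [0.5072, 0.2498, 0.0958]
ee_rot: [-2.394, -2.034, 0.012]
force: [-0.5, -0.0, -0.8]
width: 0.009
```

```bash
python3 go.py .530 .254 .063 81; python3 - <<'E'
from cell import get_image;import cv2,numpy as np
r=get_image("scene");cv2.imwrite("pics/o.png",cv2.resize(r["frame"][240:390,320:470,::-1],(600,600)))
E
```

```text
clock 7.93 pos [0.5072 0.2498 0.0958] tool x yaw 80.7 tilt 0.44 F [-0.49 -0.04 -0.78] w 0.009 j [-0.93  0.49  0.52  1.87 -0.31  0.87 -0.41]
delta cm [0.8  2.2  3.27]
turn -0.3
```

View pics/o.png

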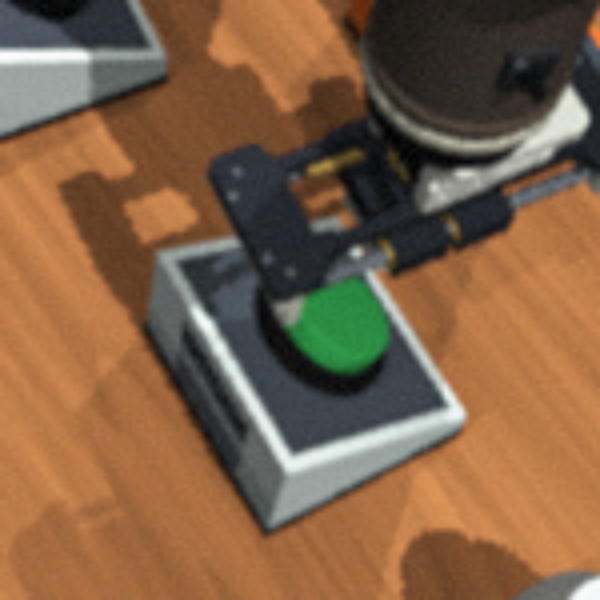

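Call:
arm_command:
  deltas:
    - {"xyz":[0.6,0.7,0.9],"turn":0,"jaw":255}
    - {"xyz":[0.6,1.2,1.7],"turn":0,"jaw":255}
    - {"xyz":[0.6,1.6,2.3],"turn":0,"jaw":255}
    - {"xyz":[0.6,2.0,2.9],"turn":0,"jaw":255}
    - {"xyz":[0.6,2.0,2.9],"turn":0,"jaw":255}

```text
clock: 8.4
position: [0.5295, 0.2523, 0.0682]
ee_rot: [2.395, 2.033, -0.009]
force: [0.3, 0.4, 0.6]
width: 0.005
```

```bash
python3 go.py .5375 .253 .0525 81; python3 - <<'E'
from cell import get_image;import cv2,numpy as np
r=get_image("scene");cv2.imwrite("pics/p.png",cv2.resize(r["frame"][240:390,320:470,::-1],(600,600)))
E
```

```text
clock 8.4 pos [0.5295 0.2523 0.0682] tool x yaw 80.65 tilt 0.31 F [0.28 0.41 0.56] w 0.005 j [-0.88  0.55  0.5   1.84 -0.34  0.84 -0.37]
delta cm [0.2  0.78 1.57]
turn -0.35
```

View pics/p.png

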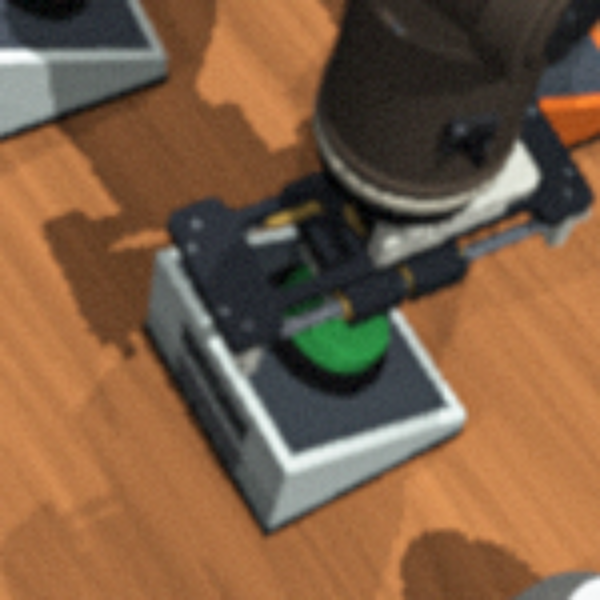

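Call:
arm_command:
  deltas:
    - {"xyz":[0.1,0.15,0.25],"turn":0,"jaw":255}
    - {"xyz":[0.1,0.3,0.5],"turn":0,"jaw":255}
    - {"xyz":[0.1,0.45,0.75],"turn":0,"jaw":255}
    - {"xyz":[0.1,0.6,1.0],"turn":0,"jaw":255}
    - {"xyz":[0.1,0.6,1.0],"turn":0,"jaw":255}

```text
clock: 8.87
position: [0.5356, 0.2529, 0.0585]
ee_rot: [2.394, 2.033, -0.007]
force: [-0.6, 0.4, 4.9]
width: 0.007
```

```bash
python3 go.py .5375 .253 .0525 81
```

```text
clock 8.87 pos [0.5356 0.2529 0.0585] tool x yaw 80.67 tilt 0.27 F [-0.63  0.37  4.92] w 0.007 j [-0.87  0.57  0.49  1.83 -0.35  0.83 -0.36]
delta cm [0.04 0.18 0.6 ]
turn -0.33
```

Call:
arm_command:
  deltas:
    - {"xyz":[0,0.15,0.25],"turn":0,"jaw":255}
    - {"xyz":[0,0.3,0.45],"turn":0,"jaw":255}
    - {"xyz":[0,0.4,0.65],"turn":0,"jaw":255}
    - {"xyz":[0,0.45,0.75],"turn":0,"jaw":255}
    - {"xyz":[0,0.45,0.75],"turn":0,"jaw":255}

```text
clock: 9.28
position: [0.5383, 0.253, 0.0541]
ee_rot: [-2.391, -2.031, 0.008]
force: [-19.8, -2.8, 45.8]
width: 0.006
```

```bash
python3 go.py .5375 .253 .0525 81
```

```text
clock 9.28 pos [0.5383 0.253  0.0541] tool x yaw 80.7 tilt 0.38 F [-19.8   -2.8   45.79] w 0.006 j [-0.86  0.58  0.49  1.83 -0.36  0.82 -0.35]
delta cm [-0.01 -0.08  0.16]
turn -0.3
```

Call:
arm_command:
  deltas:
    - {"xyz":[0,0.1,0.2],"turn":0,"jaw":255}
    - {"xyz":[0,0.1,0.2],"turn":0,"jaw":255}
    - {"xyz":[0,0.1,0.2],"turn":0,"jaw":255}
    - {"xyz":[0,0.1,0.2],"turn":0,"jaw":255}
    - {"xyz":[0,0.1,0.2],"turn":0,"jaw":255}

```text
clock: 9.7
position: [0.5381, 0.2531, 0.0544]
ee_rot: [-2.389, -2.03, 0.009]
force: [-14.0, -2.3, 33.5]
width: 0.003
```

```bash
python3 go.py .5375 .253 .0525 81; python3 - <<'E'
from cell import get_image;import cv2,numpy as np
from h import *
r=get_image("scene");cv2.imwrite("pics/q.png",cv2.resize(r["frame"][240:390,320:470,::-1],(600,600)))
n=np.array([-.53,.07,.845]);n/=np.linalg.norm(n);c=np.array([.538,.254,.090])
s=load("a_scene")
for q in(s,r):
    m=mask(q,(45,120,60),(75,255,255),(380,295,425,345));A=pts(q,np.argwhere(cv2.erode(m,np.ones((3,3)))>0)[:,::-1]);h=(A-c)@n;print(len(A),np.percentile(h,[50,80,90]).round(4))
E
```

```text
clock 9.7 pos [0.5381 0.2531 0.0544] tool x yaw 80.71 tilt 0.5 F [-14.01  -2.28  33.54] w 0.003 j [-0.86  0.58  0.49  1.83 -0.36  0.83 -0.35]
delta cm [-0.02 -0.06  0.19]
turn -0.29
452 [0.0004 0.0015 0.0022]
75 [-0.0093 -0.0083 -0.0079]
```

View pics/q.png

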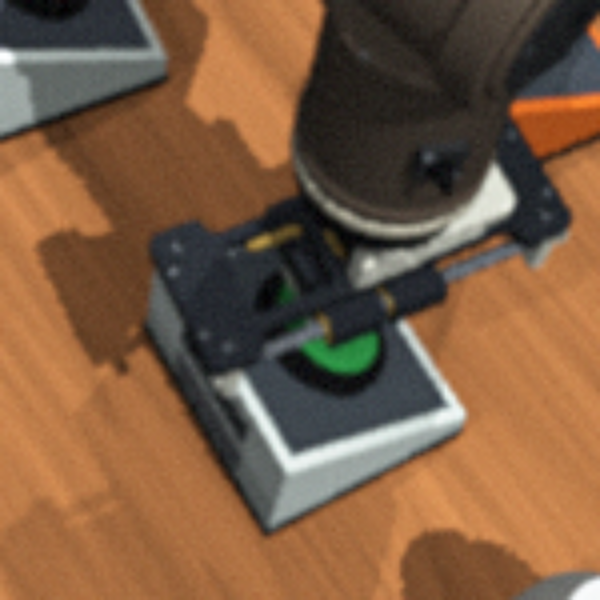

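The cap is about 10 mm in by depth and is against its hard stop at 36 N. I'll hold once more to be safe, then release.

Call:
arm_command:
  deltas:
    - {"xyz":[0,0.1,0.2],"turn":0,"jaw":255}
    - {"xyz":[0,0.1,0.2],"turn":0,"jaw":255}
    - {"xyz":[0,0.1,0.2],"turn":0,"jaw":255}
    - {"xyz":[0,0.1,0.2],"turn":0,"jaw":255}
    - {"xyz":[0,0.1,0.2],"turn":0,"jaw":255}

```text
clock: 10.17
position: [0.538, 0.2531, 0.0544]
ee_rot: [-2.387, -2.029, 0.01]
force: [-13.3, -2.9, 30.9]
width: 0.006
```

Call:
arm_command:
  deltas:
    - {"xyz":[0,-0.5,-0.9],"turn":0,"jaw":255}
    - {"xyz":[0,-1.2,-2],"turn":0,"jaw":255}
    - {"xyz":[0,-2.2,-5],"turn":0,"jaw":255}
    - {"xyz":[0,-4,-9],"turn":0,"jaw":255}
    - {"xyz":[0,-7,-12],"turn":0,"jaw":255}

```text
clock: 10.58
position: [0.4736, 0.2627, 0.1751]
ee_rot: [-2.391, -2.027, 0.007]
force: [1.1, 0.9, 1.2]
width: 0.004
```

Call:
arm_command:
  deltas:
    - {"xyz":[0,-3,-3],"turn":0,"jaw":255}
    - {"xyz":[0,-6,-6],"turn":0,"jaw":255}
    - {"xyz":[0,-8,-8],"turn":0,"jaw":255}
    - {"xyz":[0,-8,-8],"turn":0,"jaw":255}
    - {"xyz":[0,-8,-8],"turn":0,"jaw":255}

```text
clock: 11.0
position: [0.3948, 0.2766, 0.257]
ee_rot: [-2.388, -2.029, 0.003]
force: [-0.1, -0.5, 0.0]
width: 0.007
```

```bash
python3 go.py .5375 .253 .0525 81; python3 - <<'E'
from cell import get_image;import cv2,numpy as np
from h import *;import plan
r=get_image("scene");cv2.imwrite("pics/r.png",r["frame"][:,:,::-1])
n=np.array([-.53,.07,.845]);n/=np.linalg.norm(n);c=np.array([.538,.254,.090])
s=load("a_scene")
for q in(s,r):
    m=mask(q,(45,120,60),(75,255,255),(380,295,425,345));A=pts(q,np.argwhere(cv2.erode(m,np.ones((3,3)))>0)[:,::-1]);h=(A-c)@n;print("green h",len(A),np.percentile(h,[50,80,90]).round(4))
    m=mask(q,(0,180,80),(6,255,255),(305,205,355,250));A=pts(q,np.argwhere(cv2.erode(m,np.ones((3,3)))>0)[:,::-1]);print("red z",A[:,2].mean().round(4))
    d=q["depth"]
    for nm,lo,hi,b in(("bowl",(95,100,40),(120,255,255),(200,235,275,300)),):
        M=cv2.moments(mask(q,lo,hi,b),True);print(nm,M["m10"]/M["m00"],M["m01"]/M["m00"])
    for nm,b in(("vase",(430,375,500,440)),("pot",(203,88,252,145))):print(nm,q["frame"][b[1]:b[3],b[0]:b[2]].mean((0,1)).round(1))
yy,xx=np.mgrid[110:190,245:325];A=pts(r,np.c_[xx.ravel(),yy.ravel()]);B=A-plan.D;x,y,h=B@plan.v,B@plan.u,B@plan.n
k=(abs(h)<.008)&(np.hypot(x,y)<.045);X=np.c_[x,y][k];X-=X.mean(0);d=np.linalg.svd(X)[2][0];print("dial off deg",np.degrees(np.arctan(d[0]/d[1])))
E
```

```text
clock 11.0 pos [0.3948 0.2766 0.257 ] tool x yaw 80.72 tilt 0.47 F [-0.08 -0.55  0.02] w 0.007 j [-1.21  0.15  0.58  1.86 -0.1   1.16 -0.76]
delta cm [-0.11 14.61 20.35]
turn -0.28
green h 452 [0.0004 0.0015 0.0022]
red z 0.0913
bowl 235.26261530113945 268.290830168204
vase [165.5 137.1 114.3]
pot [99.6 72.8 52.2]
green h 458 [0.0006 0.0017 0.0022]
red z 0.0918
bowl 235.31504617055947 268.3579576317219
vase [175.4 145.  120.6]
pot [103.7  76.1  54.7]
dial off deg 0.3362602635616646
```

View pics/r.png

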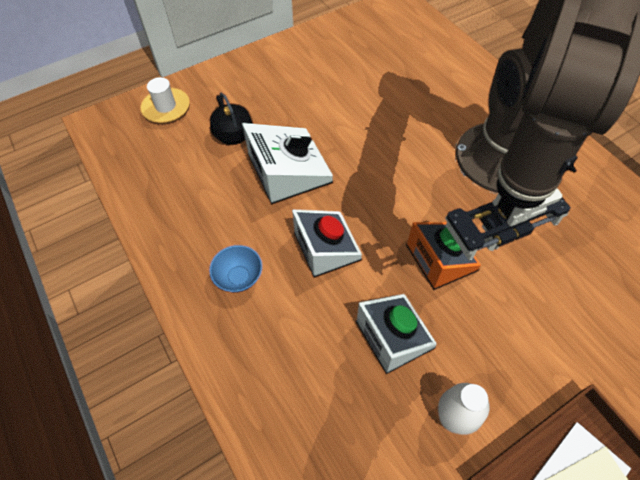

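The green push is back up. The dial is at zero, the red push is still up, nothing loose has moved, and the arm is clear. Handing in.

```bash
python3 -c "
from cell import sign_off;print(sign_off())"
```

```text
the job is handed in; nothing more can be done
None
```

The dial is back at its zero stop. After that I pressed the green push fully in, held it for about 0.8 s and let it come up. The job was handed in at about 11 s of the 64 s allowed, and the hand-in gave no verdict.

**Dial:** I turned it with the closed fingertips pushing the pointer end round until it met the stop, at about 12 N. Straight after the push, both cameras put the bar within 1° of zero. At the end the scene camera read 0.3°, well inside the 0.09 rad (5°) limit.

**Green push:** depth put the cap about 10 mm in while held, with 30–50 N at the wrist against its hard stop. Its height after release matches the start.

**Everything else:** the red push and the bowl measure the same as at the start. I judged the vase and teapot by eye only, in the last scene picture; both look upright and in place. The arm was clear of everything, with zero force.

**Tool tip disagreement:** the fingers end about 28 mm short of the reported TCP, in both the wrist and scene depth. A first, empty pass went over the dial without touching it. I corrected for this in every later move.

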